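Shut and bolt the stall hatch with the hook pole

ROBOT

A 6-joint arm with a two-finger parallel gripper is mounted at the origin on the work surface; the furniture and walls round the work are solid. World frame = base frame: x ahead of the robot, y to its left, z up, the work surface at z = 0. Lengths are in m, angles in rad, forces in N, time in s.
With the tool pointing down it reaches from about 0.35 to 0.775 m from the base axis. Payload 7.3 kg.
Tool frame: the origin (TCP) lies at the centre of the arm's flange, where the gripper is bolted on; the fingertips stand 178 mm ahead of it and the grasp point (between the pads) lies 159 mm ahead of it; z points along the fingers, y is the line along which they close (so a half turn about z gives the same grasp; the last joint's range is limited). The gripper opens to 92 mm and grips with 3 to 60 N. Pads are 19 mm wide; open, the fingers measure 130 mm over their backs; the gripper's body (75 mm by 190 mm) begins 47 mm behind the grasp point.
Start: joints at [-1.285, 0.342, 1.524, -0, 1.275, -0.146], TCP at [0.22, -0.477, 0.405] pointing down, gripper open.
Joint ranges: [-2.53, 2.53], [-0.77, 2.02], [0.04, 2.7], [-1, 4.14], [0.28, 2.66], [-3.11, 3.11]. Speed limits (rad/s): [2.57, 2.57, 3.14, 3.14, 3.14, 3.14].

INTERFACE

Orientations are given as [roll, pitch, yaw] about the fixed x, y, z axes, in that order (R = Rz(yaw) Ry(pitch) Rx(roll)).
In Python, from cell import robot gives the robot as it stands.
- The arm moves only by the tool tcp_steps, called after ">>>" as a command line: name --argument value ..., lists and objects as JSON in quotes. Schema: {"type":"object","properties":{"steps":{"type":"array","items":{"type":"array","items":{"type":"array","items":{"type":"number"},"minItems":6,"maxItems":6},"minItems":1,"maxItems":8},"minItems":1,"maxItems":1},"finger_gap":{"type":"number"},"force":{"type":"number"},"only":{"type":"string"},"quiet":{"type":"boolean"},"lines":{"type":"string"}},"required":["steps"],"additionalProperties":false}. steps is a list that holds a single list of rows (three levels of brackets), with 1 to 8 rows, each of 6 numbers: dx, dy, dz in parts of the range, where 1.0 means 60 cm, then a rotation vector rx, ry, rz in a scale on which 1.0 is 60 degrees; each row shifts and turns the commanded pose from where the row before left it, along the tool's axes as they then stand; what a row does not reach is not made up. A row lasts 1/12 s, in which the tool goes at most 0.0417 m and 0.125 rad, less where a joint would pass 70% of its speed; a pose out of reach is approached as far as the arm can. finger_gap is the finger opening in m, set as the call begins (left out keeps the last). The fingers move at their own pace and stop on an object; force is the grip in N (left out, the last holds). Time passes only in rows, so rows that do not move let the fingers close. The tool returns the time, the measured TCP pose, the force, the opening and the grip force at its end. only (a regular expression) keeps the lines of the reply that match it, lines (a string "A,B") keeps lines A to B, and quiet returns only ok. Input that does not fit is refused with a message, and nothing moves.
- robot.observe(): the state, without advancing time (a new reading comes with each control period).
- robot.read_camera(name): name is "side" or "top"; returns a dict with "image" (480x640x3 uint8, red, green, blue), "fx", "fy", "cx", "cy" (pixels), "pose" (4x4, takes a point from camera to world coordinates). Camera axes: x right, y down, z forward; pixel columns grow to the right and rows downward; lengths in m; the calibration is good to about 2 mm. A picture is of the moment at which its call begins. There is no depth.
- robot.hand_in(): hands the job in; it is judged then, once.
The state is a dict: "time": time; "qpos": joint angles; "qvel": joint speeds; "joint_efforts": joint torques, N m; "tool_pos": TCP position; "tool_rot": TCP orientation; "contact_force": force on the tool from outside, world axes, zero at the start; "torque": the same for the moment, N m; "opening": finger opening in m; "grip_force": force on a finger pad.
Only numpy, scipy, OpenCV 4.12 (cv2) and the standard library are available. Lean on these libraries where they do the work, as an engineer would, in place of code of your own. Each camera call takes 0.05 s, during which the arm holds its last target. There are 200 camera calls.

TASK

The white hatch flap at the far edge of the table has been left tipped away from you. Pick up the wooden hook pole, put its hook through the steel ring eye on the flap and draw the flap fully shut with it, keeping the hook in the eye until it is shut; then slide the red-knobbed bolt fully home to the left. Finally lay the pole back flat on the table, the same way up as before and clear of the hatch, without disturbing the cup and the two tubs along the way.

Things in the scene. Friction and masses are not known exactly. Their poses are not given: they have to be found in the camera images.
- hatch: Fixed frame across the table's far edge, origin mid underside; x away from the robot, y left, z up. Blue sill 332 long, 90 high, front at x=-30 (foot plates to -40); posts 26 wide at y=+-153 (x -7 to 27); header bar z 314-340 (x -7 to 27); opening 280 wide. Flap's hinge line: along y at x=0, z=100. Keeper for the bolt on the left post's front at z=265, out to x=-28 (all mm).
- flap (a joint): Angle (rad) of the white flap, 272 wide, 200 high, 12 mm thick, 0.35 kg, hinged on its lower edge. 0 = shut: upright, flush between the posts, a hard stop; positive = top tipped away from the robot (hatch +x), up to 0.85. A stiff hinge (0.45 N m friction) holds it wherever left; up to 6 N at the eye swings it.
- eye (a point): Centre of the steel ring eye on the robot's side of the flap: 150 mm above the hinge line, 36 mm in front of the flap's mid plane, 30 mm right of its middle. 6 mm wire, 30 mm clear inside. The hole runs along the hatch's y at every flap angle, so a hook enters sideways. It turns with the flap about the hinge line.
- bolt (a joint): Travel (m) of the slide bolt on the robot's side of the flap: 0 = drawn back, 0.036 = fully home in the keeper on the left post, a hard stop. Slides left (hatch +y) with 1.2 N friction and stays where left. Slid out before the flap is shut, it strikes the post and keeps the flap from shutting.
- bolt_knob (a point): Middle of the bolt's red knob, a 13 mm thick pin pointing at the robot, 14 to 39 mm in front of the flap's mid plane; this point is 30 mm in front of it and 165 mm above the hinge line. Moves with flap and bolt; with the flap shut and bolt back it is 60 mm left of the hatch's middle.
- pole: Hook pole, 0.14 kg, 290 mm long, lying flat. Origin on its underside, within 15 mm of its balance point; x toward the hook, z up as it lies. Square wooden handle 20 x 20 mm from x=-110 to 50, brass collar, 7 mm steel rod at z=10 to x=180, there bent square left (+y) into a prong ending in a 10 mm red ball, end at y=41 (mm).
- hook (a point): Point on the axis of the prong of the pole, halfway along it: at x = 180, y = 20, z = 10 mm of the pole.
- cup: Loose terracotta-coloured cup, 81 mm wide, 112 mm high, standing beside the pole. Origin at the centre of its underside. Must not be disturbed.
- lidded_tub: Loose white tub with a lid, 99 mm wide, 52 mm high, on the other side of the pole. Origin at the centre of its underside. Must not be disturbed.
- roe_tub: Loose white tub of orange roe, 100 mm wide, 55 mm high, standing on the table in front of the hatch. Origin at the centre of its underside. Must not be disturbed.
- foam_tray: White foam tray of roe, 215 x 118 x 62 mm, fixed on the table on the side where the pole does not lie. Origin at the centre of its underside.

How it is judged:
On the way, in this order (a step that is already met when the one before it is completed fails the run):
1. the hook is through the eye while the flap still stands open (flap over 0.25 rad) (distance between hook and eye below 0.018 m and angle between the y axis of pole and the y axis of hatch, either way round below 0.5 rad and value of joint flap above 0.25 rad), for 0.1 s.
2. the flap is shut (within 0.04 rad) with the hook still in the eye (distance between hook and eye below 0.022 m and value of joint flap below 0.04 rad), for 0.1 s.
3. the bolt is home (over 30 mm) with the flap shut (value of joint bolt above 0.03 m and value of joint flap below 0.05 rad), for 0.2 s.
At the end, for the whole second after the job is handed in: The flap is shut (within 0.05 rad), the bolt is slid home (30 mm or more of its 36 mm), and the pole lies flat and still on the table as it lay at first, same side up (tilted under 0.12 rad), not touching the hatch; the cup and both tubs stand upright (all of step 3 and height (world z) of pole between -0.005 and 0.012 m and angle between pole's own z axis and vertical below 0.12 rad and linear speed of pole below 0.02 m/s and contact force between pole and hatch below 0.05 N and angle between each of cup, lidded_tub, roe_tub's own z axis and vertical below 0.15 rad).
It fails at once if the cup is moved more than 25 mm or tipped (distance of cup from where it was at the start of the episode above 0.025 m or angle between cup's own z axis and vertical above 0.4 rad).
It fails at once if the lidded tub is moved more than 25 mm (distance of lidded_tub from where it was at the start of the episode above 0.025 m).
It fails at once if the roe tub is moved more than 25 mm (distance of roe_tub from where it was at the start of the episode above 0.025 m).
It also fails if it takes over 64 s, if anything falls off the work surface, if the arm or the gripper's body presses on something with over 40 N, if the wrist force passes 120 N, or if a joint passes its speed limit or range.

## Working session

There is one attempt and no reset: what is moved stays moved. The work goes in short steps, Python scripts to look and compute and a tool call to move; the robot and the scene stay as the last step left them, time stands still between calls to the robot, and variables do not carry over. Pictures are saved under pics/ and viewed, at most 10 in all, crops included, and the job is handed in when it is done.

```bash
ls; mkdir -p pics
```

Run:
```python
from cell import robot
import cv2,numpy as np
for n in("side","top"):
    c=robot.read_camera(n); cv2.imwrite(f"pics/{n}0.png",c["image"][:,:,::-1]); print(n,c["fx"],c["fy"],c["cx"],c["cy"],np.round(c["pose"],4).tolist())
s=robot.observe(); print(s)
```

```text
cell.py
pics
side 445.6929941535982 445.6929941535982 316.01410808249767 237.95420010601347 [[0.8593, 0.4113, -0.304, 0.904], [0.5114, -0.6828, 0.5218, -0.7432], [0.007, -0.6038, -0.7971, 1.3137], [0.0, 0.0, 0.0, 1.0]]
top 548.9768020719963 548.9768020719963 318.5299329398411 227.6844398089029 [[0.0025, -0.9968, 0.0793, 0.333], [-0.9999, -0.0035, -0.0134, 0.0021], [0.0136, -0.0792, -0.9968, 1.6854], [0.0, 0.0, 0.0, 1.0]]
{'time': 0.1, 'qpos': array([-1.28500452e+00,  3.42639681e-01,  1.52491621e+00,  3.16230801e-05,
        1.27541482e+00, -1.45975062e-01]), 'qvel': array([-0.00140201, -0.00340264, -0.00313306, -0.00067836, -0.00061829,
       -0.0006472 ]), 'joint_efforts': array([ 2.14478932e-03, -4.32005739e+01, -2.44694620e+01,  7.19344709e-02,
        5.26243402e-02, -5.62675666e-05]), 'tool_pos': array([ 0.21970112, -0.47668431,  0.40412308]), 'tool_rot': array([-3.14023365e+00, -2.30367253e-04,  4.31757488e-01]), 'contact_force': array([-0.05131645, -0.95883377, -0.3934512 ]), 'torque': array([-0.02219241,  0.00702318, -0.01352256]), 'grip_force': 0.0, 'opening': 0.09160982079419829}
```

View pics/side0.png

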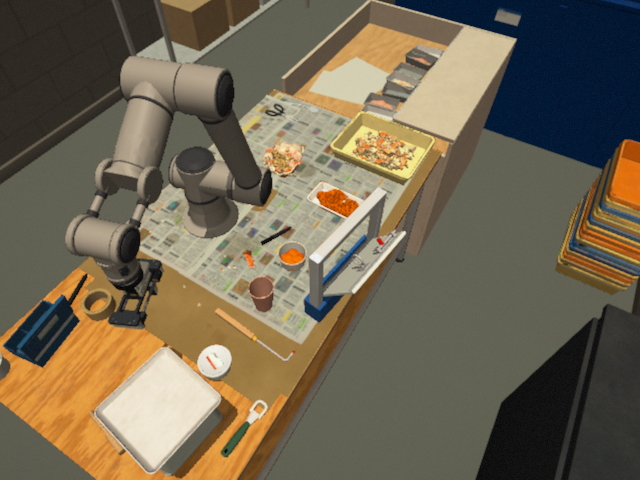

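View pics/top0.png

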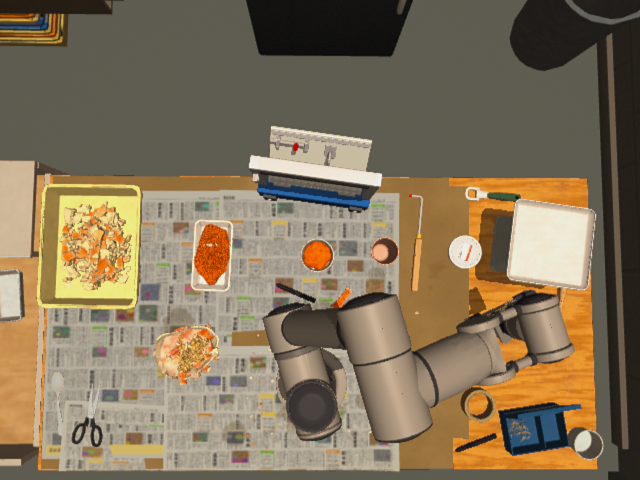

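The side view shows the pole from (215,310) to the ball at (291,356), the cup at (261,293), the lidded tub at (214,361) and the hatch at about (350,250). In the top view the pole runs from (415,290) to its ball at (411,196), with the flap tipped away and the knob at (296,147). Next I'll zoom in.

Run:
```python
import cv2,numpy as np
t=cv2.imread("pics/top0.png")[115:305,240:490]; cv2.imwrite("pics/topz.png",cv2.resize(t,(750,570),interpolation=cv2.INTER_CUBIC))
t=cv2.imread("pics/side0.png")[180:380,190:420]; cv2.imwrite("pics/sidez.png",cv2.resize(t,(690,600),interpolation=cv2.INTER_CUBIC))
```

```text
(no output)
```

View pics/topz.png

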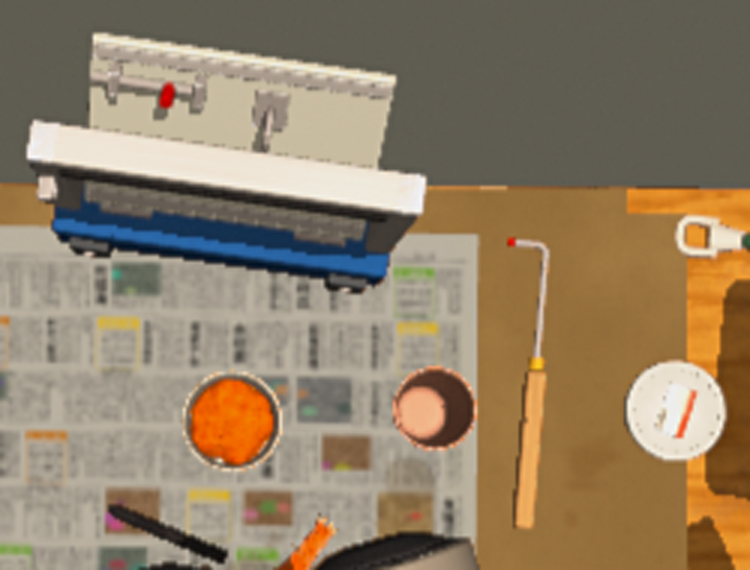

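View pics/sidez.png

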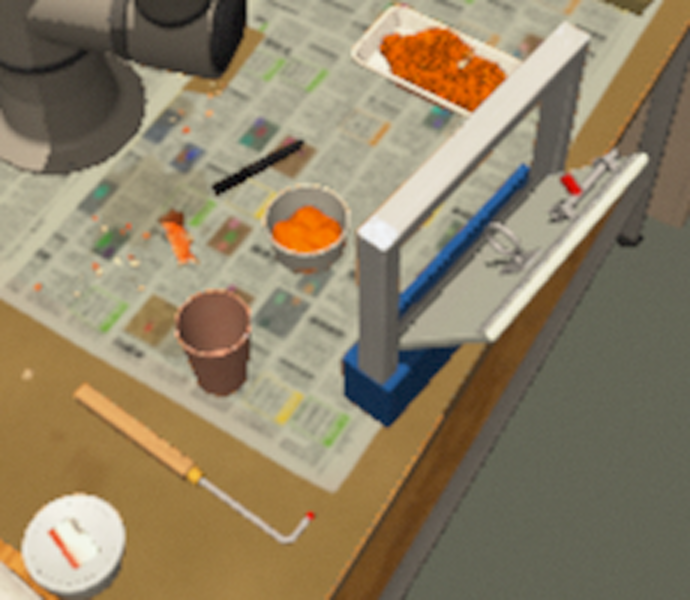

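In the top zoom, the header corners are at about (36,122), (425,177) and (422,213), the knob at (167,96), and the ring, seen edge-on, at about (266,130). In the side zoom the ring is at (503,240), the knob at (571,183), and the pole corner and ball at (290,541) and (311,516). I'll triangulate these and fit the poses.

Create h.py:
```python
import numpy as np, cv2
from scipy.optimize import least_squares
from scipy.spatial.transform import Rotation as R
CAM={"side":(445.693,316.014,237.954,np.array([[0.8593,0.4113,-0.304,0.904],[0.5114,-0.6828,0.5218,-0.7432],[0.007,-0.6038,-0.7971,1.3137],[0,0,0,1.]])),
"top":(548.977,318.53,227.684,np.array([[0.0025,-0.9968,0.0793,0.333],[-0.9999,-0.0035,-0.0134,0.0021],[0.0136,-0.0792,-0.9968,1.6854],[0,0,0,1.]]))}
def proj(n,p):
    f,cx,cy,T=CAM[n]; q=T[:3,:3].T@(np.asarray(p)-T[:3,3]); return np.array([cx+f*q[0]/q[2],cy+f*q[1]/q[2]])
def tri(a,b): # top px, side px
    r=least_squares(lambda p:np.r_[proj("top",p)-a,proj("side",p)-b],[.6,-.1,.1]); return r.x,np.abs(r.fun).max()
def tz(u,v): return np.array([240+u/3,115+v/3])
def sz(u,v): return np.array([190+u/3,180+v/3])
def Tw(x,y,yaw,p): c,s=np.cos(yaw),np.sin(yaw); return np.array([x+c*p[0]-s*p[1],y+s*p[0]+c*p[1],p[2]])
def flap(a,h,f,y): # height h above hinge, f in front of mid plane
    return np.array([h*np.sin(a)-f*np.cos(a),y,.1+h*np.cos(a)+f*np.sin(a)])
```

Run:
```python
from h import *
P={"end":((524,527),(80,392)),"collar":((537,364),(195,475)),"bend":((545,246),(290,541)),"ball":((511,242),(311,516)),"knob":((167,96),(571,183)),"eye":((266,130),(503,240)),
"cuprim":((435,407),(214,320)),"lid":((676,411),(75,536)),"roe":((233,420),(307,228))}
for k,(a,b) in P.items():
    p,e=tri(tz(*a),sz(*b)); print(k,p.round(4),e.round(2))
obs=[("top",(36,122),(.027,.166,.34)),("top",(425,177),(.027,-.166,.34)),("side",(360,232),(-.007,-.166,.34)),("side",(398,237),(.027,-.166,.34)),("side",(555,25),(-.007,.166,.34)),("side",(588,38),(.027,.166,.34)),("side",(345,353),(-.03,-.166,.09)),("top",(388,255),(-.03,-.166,.09)),("side",(387,425),(.027,-.166,0))]
fo=[("top",(167,96),.165,.03,.06),("side",(571,183),.165,.03,.06),("side",(503,240),.15,.036,-.03),("top",(266,130),.15,.036,-.03),
("top",(95,35),.2,.006,.136),("top",(395,75),.2,.006,-.136),("side",(487,335),.2,.006,-.136),("side",(647,157),.2,-.006,.136)]
def res(q):
    r=[]
    for n,px,p in obs[:8]: r+=list(proj(n,Tw(*q[:3],p))-(tz if n=="top" else sz)(*px))
    for n,px,h,f,y in fo: r+=list(proj(n,Tw(*q[:3],flap(q[3],h,f,y)))-(tz if n=="top" else sz)(*px))
    return np.array(r)
r=least_squares(res,[.75,0,-.1,.6],loss="soft_l1"); print(r.x); print(res(r.x).reshape(-1,2).round(1).tolist())
print("eye",Tw(*r.x[:3],flap(r.x[3],.15,.036,-.03)),"shut",Tw(*r.x[:3],flap(0,.15,.036,-.03)),"knob shut",Tw(*r.x[:3],flap(0,.165,.03,.06)))
```

```text
end [ 0.2767 -0.3126  0.0051] 0.87
collar [ 0.4423 -0.3277  0.0076] 0.63
bend [ 0.5653 -0.337   0.006 ] 1.02
ball [ 0.5692 -0.3027  0.0041] 0.85
knob [0.6649 0.0454 0.2433] 0.88
eye [ 0.6365 -0.0433  0.2324] 0.6
cuprim [ 0.3942 -0.209   0.1099] 0.76
lid [ 0.394  -0.4557  0.0535] 1.1
roe [ 0.3832 -0.0167  0.0325] 0.61
[ 0.57456263 -0.00702246 -0.11928673  0.69135325]
[[-2.0, -1.0], [1.1, -3.0], [-1.6, -0.3], [-4.1, 4.6], [1.5, -2.8], [0.1, -2.1], [-1.9, 1.3], [0.1, 5.7], [0.5, -0.3], [-1.7, -0.1], [-0.1, -0.4], [0.4, -1.6], [-2.2, 0.5], [-0.1, -0.2], [0.5, -0.5], [0.7, 0.0]]
eye [ 0.63841319 -0.04489003  0.23851048] shut [ 0.53524833 -0.03252512  0.25      ] knob shut [0.55191606 0.05612129 0.265     ]
```

The rows are not in the units I measure in: shifts go in shares of 60 cm and turns go in shares of 60 degrees. I convert before sending: 0.104 rad / 1.0472 = 0.0993.

>>> tcp_steps --steps '[[[0, 0, 0, 0, 0, 0.0984], [0, 0, 0, 0, 0, 0.0984], [0, 0, 0, 0, 0, 0.0984], [0, 0, 0, 0, 0, 0.0984], [0, 0, 0, 0, 0, 0.0993]]]' --finger_gap 0.045 --force 60

```text
time: 0.52
tool_pos: [0.2197, -0.4767, 0.4043]
tool_rot: [-3.141, 0.0, -0.089]
contact_force: [-0.8, -0.7, 0.9]
opening: 0.0628
grip_force: 0.0
```

>>> tcp_steps --steps '[[[0.0217, -0.0567, 0, 0, 0, 0], [0.0217, -0.0567, 0, 0, 0, 0], [0.0217, -0.0567, 0, 0, 0, 0], [0.0217, -0.0567, 0, 0, 0, 0], [0.0233, -0.0533, 0, 0, 0, 0], [0, 0, 0.05, 0, 0, 0], [0, 0, 0.05, 0, 0, 0], [0, 0, 0, 0, 0, 0]]]'

```text
time: 1.18
tool_pos: [0.299, -0.313, 0.3407]
tool_rot: [-3.135, 0.006, -0.083]
contact_force: [-0.4, 0.4, -0.8]
opening: 0.045
grip_force: 0.0
```

Add to h.py:
```python
def delta(target=None,yaw=None,tcp=None):
    from cell import robot
    s=robot.observe(); M=R.from_euler("xyz",s["tool_rot"]); out={"pos":s["tool_pos"].round(4),"rot":s["tool_rot"].round(4),"q":s["qpos"].round(2)}
    if target is not None: out["d"]=M.inv().apply(np.array(target)-s["tool_pos"]).round(4)
    if yaw is not None: out["rv"]=(M.inv()*R.from_euler("xyz",[np.pi,0,yaw])).as_rotvec().round(4)
    for k,v in out.items(): print(k,v)
```

```bash
python3 -c "
from h import *
delta([.30,-.3146,.181],-.0845)"
```

```text
pos [ 0.299  -0.313   0.3407]
rot [-3.1347  0.0055 -0.0827]
q [-0.99  0.25  1.86 -0.    1.05  0.67]
d [0.002  0.0026 0.1597]
rv [-0.0068  0.0056  0.0018]
```

Converted, 0.03 m / 0.6 = 0.05, 0.022 m / 0.6 = 0.0367.

>>> tcp_steps --steps '[[[0, 0.0017, 0.05, 0, 0, 0], [0, 0, 0.05, 0, 0, 0], [0, 0, 0.05, 0, 0, 0], [0, 0, 0.05, 0, 0, 0], [0, 0, 0.0367, 0, 0, 0], [0, 0, 0, 0, 0, 0], [0, 0, 0, 0, 0, 0]]]'

```text
time: 1.77
tool_pos: [0.2996, -0.3165, 0.2029]
tool_rot: [-3.14, 0.001, -0.085]
contact_force: [0.5, -0.6, 0.7]
opening: 0.0447
grip_force: 0.0
```

Run:
```python
from h import *
from cell import robot
delta([.30,-.3146,.181],-.0845)
c=robot.read_camera("side"); cv2.imwrite("pics/s1.png",cv2.resize(c["image"][220:380,130:330,::-1],(750,600),interpolation=cv2.INTER_CUBIC))
```

```text
pos [ 0.2996 -0.3165  0.2029]
rot [-3.1401e+00  1.2000e-03 -8.4800e-02]
q [-0.99  0.48  2.   -0.    0.66  0.67]
d [ 0.0003 -0.0019  0.0219]
rv [-0.0015  0.0012 -0.0003]
```

View pics/s1.png

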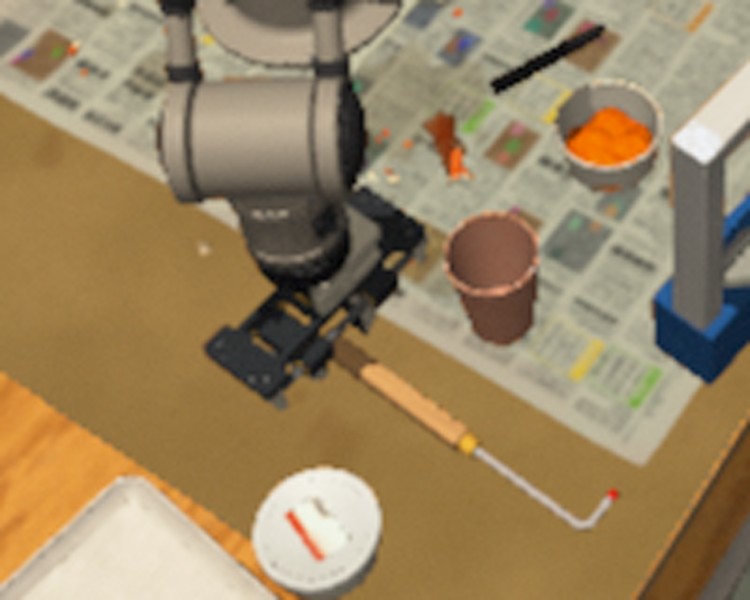

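The gripper straddles the handle end and is clear of the cup, whose rim is at (490,250). I'll grip the pole and draw it back.

Converted, 0.01 m / 0.6 = 0.0167, -0.001 m / 0.6 = -0.0017.

>>> tcp_steps --steps '[[[0, -0.0017, 0.0167, 0, 0, 0], [0, 0, 0.0167, 0, 0, 0], [0, 0, 0, 0, 0, 0], [0, 0, 0, 0, 0, 0]]]'

```text
time: 2.15
tool_pos: [0.3, -0.3156, 0.1841]
tool_rot: [3.14, -0.001, -0.084]
contact_force: [-0.5, 0.1, -0.3]
opening: 0.0446
grip_force: 0.0
```

>>> tcp_steps --steps '[[[0, 0, 0, 0, 0, 0], [0, 0, 0, 0, 0, 0], [0, 0, 0, 0, 0, 0], [0, 0, 0, 0, 0, 0], [0, 0, 0, 0, 0, 0]]]' --finger_gap 0.005 --force 60

```text
time: 2.57
tool_pos: [0.2997, -0.315, 0.1831]
tool_rot: [3.141, -0.0, -0.084]
contact_force: [-0.2, 0.3, 3.8]
opening: 0.0195
grip_force: 60.0
```

>>> tcp_steps --steps '[[[0, 0, -0.01, 0, 0, 0], [-0.025, 0, 0, 0, 0, 0], [-0.0333, 0, 0, 0, 0, 0], [-0.0333, 0, 0, 0, 0, 0], [-0.0333, 0, 0, 0, 0, 0], [-0.0333, 0, 0, 0, 0, 0], [-0.0167, 0, 0, 0, 0, 0], [0, 0, 0, 0, 0, 0]]]'

```text
time: 3.23
tool_pos: [0.1936, -0.3057, 0.1889]
tool_rot: [-3.14, 0.001, -0.086]
contact_force: [0.2, 0.8, -2.2]
opening: 0.0195
grip_force: 60.0
```

>>> tcp_steps --steps '[[[0, 0, 0.005, 0, 0, 0], [0, 0, 0.005, 0, 0, 0], [0, 0, 0, 0, 0, 0]]]'

```text
time: 3.48
tool_pos: [0.1955, -0.3066, 0.1831]
tool_rot: [3.14, -0.0, -0.083]
contact_force: [-5.3, -0.1, 9.9]
opening: 0.0197
grip_force: 60.0
```

>>> tcp_steps --steps '[[[0, 0, 0, 0, 0, 0], [0, 0, 0, 0, 0, 0], [0, 0, -0.0667, 0, 0, 0], [0, 0, -0.0333, 0, 0, 0], [0, 0, 0, 0, 0, 0]]]' --finger_gap 0.045

```text
time: 3.9
tool_pos: [0.196, -0.3072, 0.245]
tool_rot: [3.137, -0.002, -0.083]
contact_force: [-0.1, -1.1, 0.5]
opening: 0.044
grip_force: 0.0
```

Run:
```python
from h import *
from cell import robot
delta([.306,-.3146,.181],-.0845)
c=robot.read_camera("side"); cv2.imwrite("pics/s2.png",cv2.resize(c["image"][220:380,130:330,::-1],(750,600),interpolation=cv2.INTER_CUBIC))
```

```text
pos [ 0.196  -0.3072  0.245 ]
rot [ 3.1369e+00 -2.4000e-03 -8.3300e-02]
q [-1.21  0.3   2.15  0.    0.69  0.44]
d [ 0.1101 -0.0021  0.0643]
rv [ 0.0047 -0.0024  0.0012]
```

View pics/s2.png

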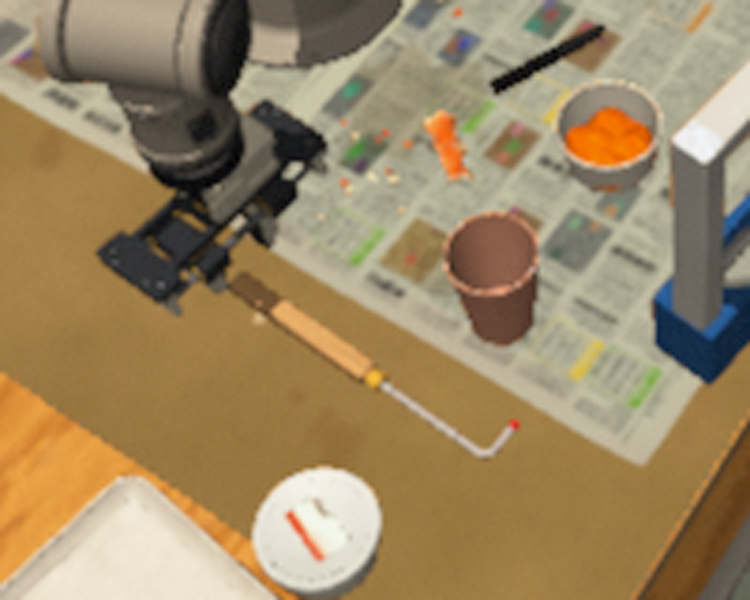

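The pole slid back cleanly, with its bend now at (484,455), and the cup and tub haven't moved. I'll regrip near the balance point.

Converted, 0.03 m / 0.6 = 0.05, 0.022 m / 0.6 = 0.0367.

>>> tcp_steps --steps '[[[0.05, 0, 0, 0, 0, 0], [0.05, 0, 0, 0, 0, 0], [0.05, -0.0017, 0, 0, 0, 0], [0.0333, 0, 0, 0, 0, 0], [0, 0, 0.0333, 0, 0, 0], [0, 0, 0.0367, 0, 0, 0], [0, 0, 0.0333, 0, 0, 0], [0, 0, 0, 0, 0, 0]]]'

```text
time: 4.62
tool_pos: [0.3051, -0.3138, 0.1788]
tool_rot: [-3.14, 0.001, -0.083]
contact_force: [0.3, -1.0, 0.7]
opening: 0.045
grip_force: 0.0
```

>>> tcp_steps --steps '[[[0, 0, 0, 0, 0, 0], [0, 0, 0, 0, 0, 0], [0, 0, 0, 0, 0, 0], [0, 0, 0, 0, 0, 0], [0, 0, 0, 0, 0, 0]]]' --finger_gap 0.005 --force 60

```text
time: 5.03
tool_pos: [0.3047, -0.3143, 0.1806]
tool_rot: [-3.142, 0.0, -0.084]
contact_force: [-1.4, -0.3, -1.0]
opening: 0.0194
grip_force: 60.0
```

```bash
python3 -c "
from h import *
delta([.3066,-.3152,.181],-.0845)"
```

```text
pos [ 0.3047 -0.3143  0.1806]
rot [-3.1415e+00  1.0000e-04 -8.4200e-02]
q [-0.98  0.53  2.01 -0.    0.6   0.68]
d [ 0.002   0.0007 -0.0004]
rv [-0.0001  0.0001  0.0003]
```

Converted, -0.035 m / 0.6 = -0.0583, -0.033 m / 0.6 = -0.055, 0.035 rad / 1.0472 = 0.0334.

>>> tcp_steps --steps '[[[0, 0, -0.0333, 0, 0, 0], [0, 0, -0.0583, 0, 0, 0], [0, 0, -0.0583, 0, 0, 0], [0, 0, -0.0583, 0, 0, 0], [0, 0, -0.0583, 0, 0, 0], [0, 0, -0.0583, 0, 0, 0], [0, 0, -0.055, 0, 0, 0.0334], [0, 0, 0, 0, 0, 0]]]'

```text
time: 5.7
tool_pos: [0.3052, -0.315, 0.4148]
tool_rot: [3.133, -0.008, -0.121]
contact_force: [1.5, -0.5, -1.0]
opening: 0.0196
grip_force: 60.0
```

Add to h.py:
```python
H=[0.57456263,-0.00702246,-0.11928673,0.69135325]
def tcp_for_hook(p): # p in hatch frame, pole yaw = hatch yaw
    return Tw(*H[:3],np.array([p[0]-.157,p[1]-.020,p[2]+.1706]))
```

```bash
python3 -c "
from h import *
delta(tcp_for_hook([-.05,-.068,.2385]),H[2])"
```

```text
pos [ 0.3052 -0.315   0.4148]
rot [ 3.1327 -0.0078 -0.1208]
q [-0.98  0.17  1.73  0.    1.23  0.72]
d [ 0.0234 -0.2499  0.0037]
rv [ 0.0089 -0.0078 -0.0015]
```

Converted, -0.035 m / 0.6 = -0.0583, -0.03 m / 0.6 = -0.05.

>>> tcp_steps --steps '[[[0.005, -0.05, 0, 0, 0, 0], [0.005, -0.0583, 0, 0, 0, 0], [0.005, -0.0583, 0, 0, 0, 0], [0.005, -0.0583, 0, 0, 0, 0], [0.0067, -0.0583, 0, 0, 0, 0], [0.0067, -0.0583, 0, 0, 0, 0], [0.0067, -0.05, 0, 0, 0, 0], [0, -0.025, 0, 0, 0, 0]]]'

```text
time: 6.37
tool_pos: [0.3581, -0.0663, 0.408]
tool_rot: [-3.14, 0.001, -0.117]
contact_force: [-0.4, -0.8, -0.8]
opening: 0.0196
grip_force: 60.0
```

>>> tcp_steps --steps '[[[0, 0, 0, 0, 0, 0], [0, 0, 0, 0, 0, 0], [0, 0, 0, 0, 0, 0]]]'

```text
time: 6.62
tool_pos: [0.3582, -0.0695, 0.4083]
tool_rot: [3.141, 0.0, -0.119]
contact_force: [0.5, 0.3, -1.5]
opening: 0.0196
grip_force: 60.0
```

Run:
```python
from h import *
from cell import robot
delta(tcp_for_hook([-.05,-.068,.2385]),H[2])
a=robot.read_camera("side")["image"][170:330,240:440,::-1];b=robot.read_camera("top")["image"][110:260,240:440,::-1]
cv2.imwrite("pics/s3.png",np.vstack([cv2.resize(a,(375,300),interpolation=cv2.INTER_CUBIC)]) if 0 else cv2.resize(a,(750,600),interpolation=cv2.INTER_CUBIC)); cv2.imwrite("pics/t3.png",cv2.resize(b,(800,600),interpolation=cv2.INTER_CUBIC))
```

```text
pos [ 0.3582 -0.0695  0.4083]
rot [ 3.1412e+00  5.0000e-04 -1.1910e-01]
q [-0.4   0.04  1.9  -0.    1.2   1.29]
d [ 0.0004  0.0002 -0.0008]
rv [0.0004 0.0005 0.0002]
```

View pics/s3.png

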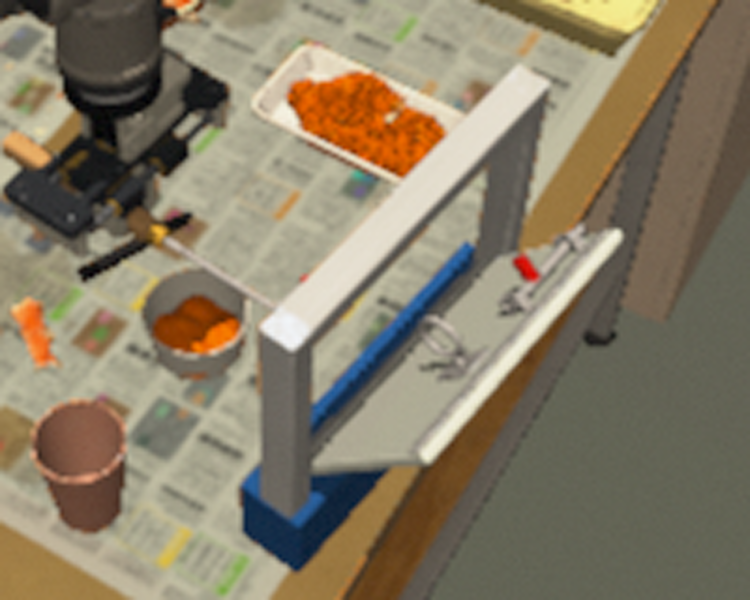

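The side zoom shows the ball at (304,279), just in front of the header. The rod passes through at the right height, and the ring is centred near (438,336). I'll check the ball against the arm kinematics with a colour blob.

Add to h.py:
```python
def hook_now(y=0.020): # tool-based position of prong point at pole y
    from cell import robot
    s=robot.observe(); return s["tool_pos"]+R.from_euler("xyz",s["tool_rot"]).apply([.157,-y,.1706])
def blobs(im,name):
    r,g,b=[im[:,:,i].astype(int) for i in range(3)]
    m=((r>130)&(g<60)&(b<60)).astype(np.uint8); n,_,st,ce=cv2.connectedComponentsWithStats(m)
    return [(ce[i].round(1).tolist(),int(st[i][4])) for i in range(1,n) if st[i][4]>1]
```

Run:
```python
from h import *
from cell import robot
p=hook_now(.036); print(p)
for n,(x0,x1,y0,y1) in {"side":(300,400,200,300),"top":(240,400,110,240)}.items():
    im=robot.read_camera(n)["image"]; print(n,"pred",proj(n,p).round(1)); B=blobs(im,n); print([b for b in B if x0<b[0][0]<x1 and y0<b[0][1]<y1])
    print("eye",proj(n,Tw(*H[:3],flap(H[3],.15,.036,-.03))))
    k=Tw(*H[:3],flap(H[3],.165,.030,.06)); print("knob",proj(n,k))
```

```text
[ 0.51831101 -0.0530853   0.23780439]
side pred [320.7 244.6]
[([344.5, 215.0], 2), ([379.5, 241.0], 20)]
eye [357.55609972 259.57122424]
knob [378.67140801 240.90228531]
top pred [332.1 201.4]
[([295.1, 146.6], 30), ([331.5, 202.0], 6)]
eye [329.03394437 156.70851803]
knob [296.18840983 146.73455619]
```

Converted, 0.03 m / 0.6 = 0.05, 0.028 m / 0.6 = 0.0467.

>>> tcp_steps --steps '[[[0.0333, 0, 0, 0, 0, 0], [0.05, 0, 0, 0, 0, 0], [0.05, 0, 0, 0, 0, 0], [0.0467, 0, 0, 0, 0, 0], [0.0167, 0, 0, 0, 0, 0], [0, 0, 0, 0, 0, 0], [0, 0, 0, 0, 0, 0]]]'

```text
time: 7.4
tool_pos: [0.4753, -0.0836, 0.408]
tool_rot: [-3.141, 0.002, -0.12]
contact_force: [-0.1, 0.1, -1.0]
opening: 0.0194
grip_force: 60.0
```

Run:
```python
from h import *
from cell import robot
delta(tcp_for_hook([.068,-.068,.2385]),H[2])
a=robot.read_camera("side")["image"][210:300,310:420,::-1];b=robot.read_camera("top")["image"][125:185,280:400,::-1]
cv2.imwrite("pics/c4.png",np.hstack([cv2.resize(a,(400,328),interpolation=cv2.INTER_CUBIC),cv2.resize(b,(400,200),interpolation=cv2.INTER_CUBIC) if 0 else cv2.copyMakeBorder(cv2.resize(b,(400,200),interpolation=cv2.INTER_CUBIC),0,128,0,0,0)]))
```

```text
pos [ 0.4753 -0.0836  0.408 ]
rot [-3.1414e+00  1.7000e-03 -1.1990e-01]
q [-0.33  0.26  1.63 -0.    1.25  1.36]
d [ 0.0004  0.0002 -0.0011]
rv [-0.0002  0.0017 -0.0007]
```

View pics/c4.png

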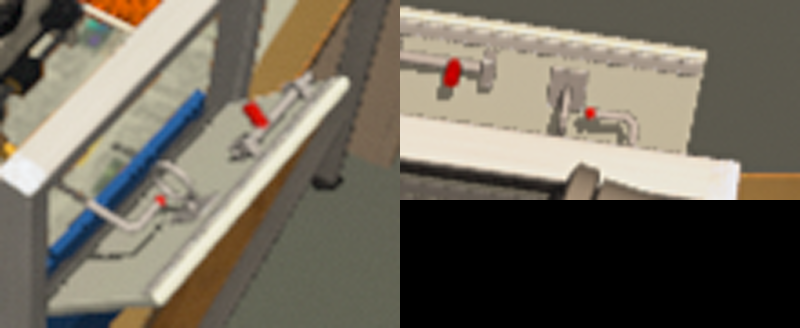

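The ball sits just right of the ring: side panel (160,200) against a ring centre near (178,184), top panel (590,112) against the ring at (566,112). They line up, so I'll slide the hook in to the left.

Converted, -0.008 m / 0.6 = -0.0133, -0.002 m / 0.6 = -0.0033.

>>> tcp_steps --steps '[[[0, -0.0117, -0.0033, 0, 0, 0], [0, -0.0133, 0, 0, 0, 0], [0, -0.0133, 0, 0, 0, 0], [0, -0.0133, 0, 0, 0, 0], [0, -0.0117, 0, 0, 0, 0], [0, 0, 0, 0, 0, 0], [0, 0, 0, 0, 0, 0], [0, 0, 0, 0, 0, 0]]]'

```text
time: 8.17
tool_pos: [0.48, -0.0452, 0.4107]
tool_rot: [3.141, 0.0, -0.119]
contact_force: [0.3, -0.1, -2.2]
opening: 0.0197
grip_force: 60.0
```

Run:
```python
from h import *
from cell import robot
delta(tcp_for_hook([.068,-.03,.2385]),H[2])
e=Tw(*H[:3],flap(H[3],.15,.036,-.03)); print(hook_now(),e)
p=hook_now(.036)
for n in("side","top"):
    im=robot.read_camera(n)["image"]; print(n,proj(n,p).round(1),[b for b in blobs(im,n) if 280<b[0][0]<400 and 110<b[0][1]<300])
    if n=="side": cv2.imwrite("pics/c5.png",cv2.resize(im[210:300,310:420,::-1],(720,589),interpolation=cv2.INTER_CUBIC))
```

```text
pos [ 0.48   -0.0452  0.4107]
rot [ 3.1413  0.     -0.1188]
q [-0.25  0.26  1.63 -0.    1.26  1.44]
d [0.0004 0.0008 0.0016]
rv [0.0003 0.     0.0005]
[ 0.63822382 -0.0440084   0.24007196] [ 0.6384132  -0.04489003  0.23851048]
side [360.8 255.5] [([379.5, 241.0], 20), ([291.0, 251.7], 6), ([294.5, 253.8], 4), ([361.5, 255.0], 2), ([298.6, 258.2], 17)]
top [322.8 155.9] [([295.1, 146.6], 30), ([322.5, 156.5], 4), ([314.3, 248.0], 49), ([319.8, 244.5], 4)]
```

View pics/c5.png

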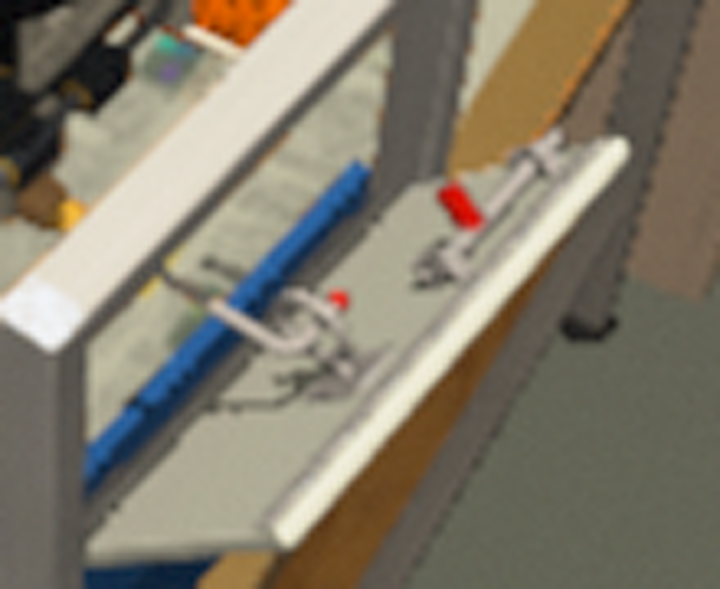

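The prong is through the ring: the rod enters at (290,340) and the ball has come out the far side at (340,300). Now I'll draw the flap along its arc.

Converted, -0.01 m / 0.6 = -0.0167, -0.009 m / 0.6 = -0.015.

>>> tcp_steps --steps '[[[-0.01, 0, 0, 0, 0, 0], [-0.01, 0, 0, 0, 0, 0], [-0.0133, 0, -0.005, 0, 0, 0], [-0.0133, 0, -0.005, 0, 0, 0], [-0.015, 0, -0.005, 0, 0, 0], [-0.015, 0, -0.0033, 0, 0, 0], [-0.0167, 0, -0.0017, 0, 0, 0], [-0.0167, 0, -0.0017, 0, 0, 0]]]'

```text
time: 8.93
tool_pos: [0.4133, -0.0373, 0.4239]
tool_rot: [3.142, -0.0, -0.119]
contact_force: [3.7, -0.9, -2.8]
opening: 0.0194
grip_force: 60.0
```

>>> tcp_steps --steps '[[[-0.0167, 0, -0.0017, 0, 0, 0], [-0.0133, 0, 0, 0, 0, 0], [-0.0133, 0, 0.0017, 0, 0, 0], [-0.0133, 0, 0.0017, 0, 0, 0], [-0.0117, 0, 0.0017, 0, 0, 0], [-0.0067, 0, 0.0017, 0, 0, 0], [0, 0, 0, 0, 0, 0], [0, 0, 0, 0, 0, 0]]]'

```text
time: 9.6
tool_pos: [0.3694, -0.0321, 0.4207]
tool_rot: [3.141, 0.001, -0.119]
contact_force: [0.3, 0.3, -1.0]
opening: 0.0194
grip_force: 60.0
```

Run:
```python
from h import *
from cell import robot
delta(tcp_for_hook([-.0475,-.03,.25]),H[2]); print(hook_now(),robot.observe()["contact_force"])
a=np.arange(0,.5,.05)
for n in("side","top"):
    im=robot.read_camera(n)["image"]; print(n,"knob shut pred",proj(n,Tw(*H[:3],flap(0,.165,.03,.06))),[b for b in blobs(im,n) if 280<b[0][0]<400 and 110<b[0][1]<260],"ball",proj(n,hook_now(.036)))
```

```text
pos [ 0.3694 -0.0321  0.4207]
rot [ 3.1414e+00  1.0000e-03 -1.1930e-01]
q [-0.29  0.04  1.87 -0.    1.24  1.4 ]
d [-0.0037  0.0007  0.0001]
rv [ 0.0002  0.001  -0.    ]
[ 0.52743522 -0.03094676  0.24990393] [ 0.34657118  0.32581995 -1.03176335]
side knob shut pred [348.41965084 219.14902245] [([292.7, 252.8], 12), ([290.7, 257.7], 33)] ball [330.36151983 235.00858522]
top knob shut pred [290.6360289  187.09626345] [([289.2, 184.3], 36), ([317.3, 197.0], 7)] ball [317.83285199 196.43202863]
```

Converted, -0.003 m / 0.6 = -0.005.

>>> tcp_steps --steps '[[[-0.005, 0, 0, 0, 0, 0], [-0.005, 0, 0, 0, 0, 0], [-0.005, 0, 0, 0, 0, 0], [0, 0, 0, 0, 0, 0], [0, 0, 0, 0, 0, 0]]]'

```text
time: 10.12
tool_pos: [0.3623, -0.0313, 0.4216]
tool_rot: [3.142, -0.008, -0.12]
contact_force: [13.5, 0.1, -4.6]
opening: 0.0194
grip_force: 60.0
```

>>> tcp_steps --steps '[[[-0.0033, 0, 0, 0, 0, 0], [0, 0, 0, 0, 0, 0], [0, 0, 0, 0, 0, 0]]]'

```text
time: 10.37
tool_pos: [0.3614, -0.0312, 0.4221]
tool_rot: [-3.141, -0.012, -0.12]
contact_force: [20.1, 0.0, -5.5]
opening: 0.0195
grip_force: 60.0
```

Add to h.py:
```python
def knob():
    from cell import robot
    im=robot.read_camera("top")["image"]; print("knob",[b for b in blobs(im,"top") if 260<b[0][0]<310 and 130<b[0][1]<220])
```

```bash
python3 -c "
from h import *
delta(tcp_for_hook([-.0475,-.03,.25]),H[2]); knob()"
```

```text
pos [ 0.3614 -0.0312  0.4221]
rot [-3.1414 -0.0119 -0.1196]
q [-0.3   0.02  1.88  0.    1.23  1.39]
d [0.0043 0.0007 0.0015]
rv [-0.0001 -0.0119 -0.0003]
knob [([289.0, 186.1], 36)]
```

The flap is against its stop: 20 N of pull and no further travel. I'll ease off, take the hook out to the right and raise it.

Converted, 0.005 m / 0.6 = 0.0083, 0.0045 m / 0.6 = 0.0075.

>>> tcp_steps --steps '[[[0.0083, 0, 0, 0, 0, 0], [0.0083, 0, 0, 0, 0, 0], [0.0075, 0, 0, 0, 0, 0], [0, 0, 0, 0, 0, 0], [0, 0, 0, 0, 0, 0]]]'

```text
time: 10.83
tool_pos: [0.3731, -0.0325, 0.4204]
tool_rot: [-3.142, 0.001, -0.119]
contact_force: [-0.3, -0.5, -1.7]
opening: 0.0195
grip_force: 60.0
```

>>> tcp_steps --steps '[[[0, 0.0117, 0, 0, 0, 0], [0, 0.015, 0, 0, 0, 0], [0, 0.015, 0, 0, 0, 0], [0, 0.015, 0, 0, 0, 0], [0, 0.015, 0, 0, 0, 0], [0, 0, 0, 0, 0, 0], [0, 0, 0, 0, 0, 0]]]'

```text
time: 11.42
tool_pos: [0.368, -0.0759, 0.4207]
tool_rot: [-3.141, 0.0, -0.121]
contact_force: [0.3, -0.5, -1.3]
opening: 0.0194
grip_force: 60.0
```

Run:
```python
from h import *
from cell import robot
delta(tcp_for_hook([-.034,-.072,.25]),H[2]); knob(); p=hook_now(.036); print(robot.observe()["contact_force"])
for n in("side","top"):
    im=robot.read_camera(n)["image"]; q=proj(n,p); print(n,q,[b for b in blobs(im,n) if np.hypot(*(np.array(b[0])-q))<12])
```

```text
pos [ 0.368  -0.0759  0.4207]
rot [-3.1415e+00  1.0000e-04 -1.2110e-01]
q [-0.41  0.05  1.86  0.    1.24  1.28]
d [ 0.0059 -0.001   0.0001]
rv [-0.0001  0.0001 -0.0018]
knob [([289.0, 186.1], 36)]
[-0.22499126 -0.42690927 -1.82720638]
side [322.66785333 244.78325055] []
top [334.34223992 197.08692299] [([333.5, 197.0], 6)]
```

The rows are not in the units I measure in: shifts go in shares of 60 cm and turns go in shares of 60 degrees. I convert before sending: -0.024 m / 0.6 = -0.04, -0.023 m / 0.6 = -0.0383.

>>> tcp_steps --steps '[[[0, 0, -0.0333, 0, 0, 0], [0, 0, -0.0333, 0, 0, 0], [0.0067, -0.0333, 0, 0, 0, 0], [0.0067, -0.04, 0, 0, 0, 0], [0, -0.04, 0, 0, 0, 0], [0, -0.0383, 0, 0, 0, 0], [0, 0, 0, 0, 0, 0], [0, 0, 0, 0, 0, 0]]]'

```text
time: 12.23
tool_pos: [0.3868, 0.0153, 0.4607]
tool_rot: [3.141, 0.0, -0.116]
contact_force: [0.3, -0.0, -1.4]
opening: 0.0197
grip_force: 60.0
```

>>> tcp_steps --steps '[[[0, 0, 0.0167, 0, 0, 0], [0, 0, 0.0167, 0, 0, 0], [0, 0, 0.0083, 0, 0, 0], [0, 0, 0, 0, 0, 0], [0, 0, 0, 0, 0, 0]]]'

```text
time: 12.65
tool_pos: [0.3869, 0.0138, 0.4358]
tool_rot: [3.141, 0.0, -0.12]
contact_force: [0.3, 0.3, -1.2]
opening: 0.0196
grip_force: 60.0
```

Run:
```python
from h import *
from cell import robot
delta(tcp_for_hook([-.032,.02,.265]),H[2]); knob(); p=hook_now(.036)
im=robot.read_camera("top")["image"]; q=proj("top",p); print(q,[b for b in blobs(im,"top") if np.hypot(*(np.array(b[0])-q))<15])
```

```text
pos [0.3869 0.0138 0.4358]
rot [ 3.1414e+00  3.0000e-04 -1.1990e-01]
q [-0.16  0.06  1.8  -0.    1.28  1.53]
d [-0.0002 -0.0017  0.0002]
rv [ 0.0002  0.0003 -0.0006]
knob [([289.0, 186.1], 36), ([299.7, 188.9], 7)]
[300.34886703 188.88616069] [([289.0, 186.1], 36), ([299.7, 188.9], 7)]
```

Converted, -0.007 m / 0.6 = -0.0117, -0.006 m / 0.6 = -0.01.

>>> tcp_steps --steps '[[[0, -0.0117, 0, 0, 0, 0], [0, -0.0117, 0, 0, 0, 0], [0, -0.0117, 0, 0, 0, 0], [0, -0.0117, 0, 0, 0, 0], [0, -0.0117, 0, 0, 0, 0], [0, -0.0117, 0, 0, 0, 0], [0, -0.01, 0, 0, 0, 0], [0, 0, 0, 0, 0, 0]]]'

```text
time: 13.42
tool_pos: [0.3926, 0.0629, 0.4357]
tool_rot: [-3.141, 0.0, -0.118]
contact_force: [-0.2, -1.9, -0.8]
opening: 0.0193
grip_force: 60.0
```

>>> tcp_steps --steps '[[[0, -0.005, 0, 0, 0, 0], [0, -0.0033, 0, 0, 0, 0], [0, 0, 0, 0, 0, 0], [0, 0, 0, 0, 0, 0]]]'

```text
time: 13.75
tool_pos: [0.393, 0.0666, 0.4356]
tool_rot: [3.141, 0.001, -0.12]
contact_force: [-1.0, -3.0, -1.4]
opening: 0.0195
grip_force: 60.1
```

```bash
python3 -c "
from h import *
delta(); knob(); print(proj('top',Tw(*H[:3],flap(0,.165,.03,.096))),proj('top',Tw(*H[:3],flap(0,.165,.03,.06))))"
```

```text
pos [0.393  0.0666 0.4356]
rot [ 3.141e+00  7.000e-04 -1.195e-01]
q [-0.02  0.08  1.78 -0.    1.29  1.67]
knob [([277.1, 185.0], 43)]
[276.93913231 185.40764031] [290.6360289  187.09626345]
```

Converted, -0.003 m / 0.6 = -0.005.

>>> tcp_steps --steps '[[[0, -0.005, 0, 0, 0, 0], [0, -0.005, 0, 0, 0, 0], [0, 0, 0, 0, 0, 0], [0, 0, 0, 0, 0, 0], [0, 0, 0, 0, 0, 0]]]'

```text
time: 14.22
tool_pos: [0.3935, 0.0719, 0.4354]
tool_rot: [3.139, 0.002, -0.122]
contact_force: [-3.4, -9.2, -1.9]
opening: 0.0195
grip_force: 61.2
```

>>> tcp_steps --steps '[[[0, 0.0167, 0, 0, 0, 0], [0, 0.025, 0, 0, 0, 0], [0, 0.025, 0, 0, 0, 0], [0, 0, 0, 0, 0, 0], [0, 0, 0, 0, 0, 0]]]'

```text
time: 14.63
tool_pos: [0.3892, 0.0329, 0.4358]
tool_rot: [-3.141, -0.001, -0.121]
contact_force: [-0.6, 0.4, -0.7]
opening: 0.0193
grip_force: 60.0
```

```bash
python3 -c "
from h import *
delta(tcp_for_hook([-.09,.03,.265]),H[2]); knob()"
```

```text
pos [0.3892 0.0329 0.4358]
rot [-3.1408e+00 -6.0000e-04 -1.2070e-01]
q [-0.11  0.06  1.79  0.    1.28  1.58]
d [-0.0582  0.0077  0.0001]
rv [-0.0008 -0.0006 -0.0014]
knob [([276.4, 184.3], 35), ([292.5, 188.0], 6)]
```

Converted, 0.036 m / 0.6 = 0.06, -0.03 m / 0.6 = -0.05.

>>> tcp_steps --steps '[[[0, 0, -0.05, 0, 0, 0], [-0.0083, 0.0333, 0, 0, 0, 0], [-0.0083, 0.06, 0, 0, 0, 0], [-0.0083, 0.06, 0, 0, 0, 0], [-0.0067, 0.06, 0, 0, 0, 0], [-0.0067, 0.06, 0, 0, 0, 0], [-0.0067, 0.06, 0, 0, 0, 0], [-0.0067, 0.06, 0, 0, 0, 0]]]'

```text
time: 15.35
tool_pos: [0.33, -0.1985, 0.4659]
tool_rot: [-3.142, -0.001, -0.118]
contact_force: [1.1, 0.0, -1.4]
opening: 0.0196
grip_force: 60.0
```

>>> tcp_steps --steps '[[[-0.0067, 0.06, 0, 0, 0, 0], [-0.0067, 0.06, 0, 0, 0, 0], [-0.005, 0.06, 0, 0, 0, 0], [0, 0.0183, 0, 0, 0, -0.0334], [0, 0, 0, 0, 0, 0], [0, 0, 0, 0, 0, 0], [0, 0, 0, 0, 0, 0]]]'

```text
time: 15.93
tool_pos: [0.3057, -0.3134, 0.4656]
tool_rot: [-3.141, -0.0, -0.084]
contact_force: [-0.1, 0.1, -0.8]
opening: 0.0195
grip_force: 60.0
```

```bash
python3 -c "
from h import *
delta([.3047,-.3143,.1806],-.0842)"
```

```text
pos [ 0.3057 -0.3134  0.4656]
rot [-3.1407e+00 -1.0000e-04 -8.3800e-02]
q [-0.97  0.13  1.63  0.    1.38  0.68]
d [-0.001   0.0012  0.285 ]
rv [-0.0009 -0.0001  0.0004]
```

Converted, 0.038 m / 0.6 = 0.0633, 0.035 m / 0.6 = 0.0583.

>>> tcp_steps --steps '[[[-0.0017, 0.0017, 0.05, 0, 0, 0], [0, 0, 0.0633, 0, 0, 0], [0, 0, 0.0633, 0, 0, 0], [0, 0, 0.0633, 0, 0, 0], [0, 0, 0.0633, 0, 0, 0], [0, 0, 0.0633, 0, 0, 0], [0, 0, 0.0583, 0, 0, 0], [0, 0, 0.0167, 0, 0, 0]]]'

```text
time: 16.6
tool_pos: [0.3039, -0.3127, 0.1971]
tool_rot: [-3.136, 0.004, -0.083]
contact_force: [-0.3, 0.0, -2.1]
opening: 0.0193
grip_force: 60.0
```

>>> tcp_steps --steps '[[[0, 0, 0.0167, 0, 0, 0], [0, 0, 0.01, 0, 0, 0], [0, 0, 0.0033, 0, 0, 0], [0, 0, 0, 0, 0, 0], [0, 0, 0, 0, 0, 0]]]'

```text
time: 17.02
tool_pos: [0.3046, -0.3153, 0.1835]
tool_rot: [3.14, -0.001, -0.084]
contact_force: [0.1, 0.3, -1.3]
opening: 0.0196
grip_force: 60.0
```

```bash
python3 -c "
from h import *
delta([.3047,-.3143,.1806],-.0842)"
```

```text
pos [ 0.3046 -0.3153  0.1835]
rot [ 3.1404e+00 -1.0000e-03 -8.3600e-02]
q [-0.98  0.52  2.01  0.    0.61  0.68]
d [ 0.0001 -0.001   0.0029]
rv [ 0.0012 -0.001   0.0006]
```

Converted, 0.0015 m / 0.6 = 0.0025.

>>> tcp_steps --steps '[[[0, 0, 0.0025, 0, 0, 0], [0, 0, 0.0025, 0, 0, 0], [0, 0, 0, 0, 0, 0], [0, 0, 0, 0, 0, 0]]]'

```text
time: 17.35
tool_pos: [0.3043, -0.3156, 0.1805]
tool_rot: [3.14, -0.001, -0.085]
contact_force: [0.6, 1.4, 5.0]
opening: 0.0194
grip_force: 60.0
```

>>> tcp_steps --steps '[[[0, 0, 0, 0, 0, 0], [0, 0, 0, 0, 0, 0], [0, 0, 0, 0, 0, 0], [0, 0, -0.0167, 0, 0, 0], [0, 0, -0.05, 0, 0, 0], [0, 0, -0.05, 0, 0, 0], [0, 0, -0.05, 0, 0, 0], [0, 0, 0, 0, 0, 0]]]' --finger_gap 0.045

```text
time: 18.02
tool_pos: [0.3049, -0.3165, 0.2843]
tool_rot: [3.134, -0.006, -0.084]
contact_force: [1.2, -1.2, 0.1]
opening: 0.0449
grip_force: 0.0
```

>>> tcp_steps --steps '[[[0, 0, -0.0667, 0, 0, 0], [0, 0, -0.0667, 0, 0, 0], [-0.0333, 0.0333, -0.0333, 0, 0, 0], [-0.0333, 0.05, 0, 0, 0, 0], [-0.0333, 0.05, 0, 0, 0, 0], [0, 0.05, 0, 0, 0, 0], [0, 0, 0, 0, 0, 0], [0, 0, 0, 0, 0, 0]]]'

```text
time: 18.68
tool_pos: [0.2345, -0.4208, 0.3787]
tool_rot: [-3.14, 0.0, -0.086]
contact_force: [-0.1, -0.0, -0.4]
opening: 0.0448
grip_force: 0.0
```

Run:
```python
from cell import robot
import cv2,numpy as np
a=robot.read_camera("side")["image"][180:380,170:420,::-1];b=robot.read_camera("top")["image"][115:305,240:490,::-1]
cv2.imwrite("pics/f.png",np.hstack([cv2.resize(a,(400,320)),cv2.resize(b,(400,320))]))
```

```text
(no output)
```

View pics/f.png

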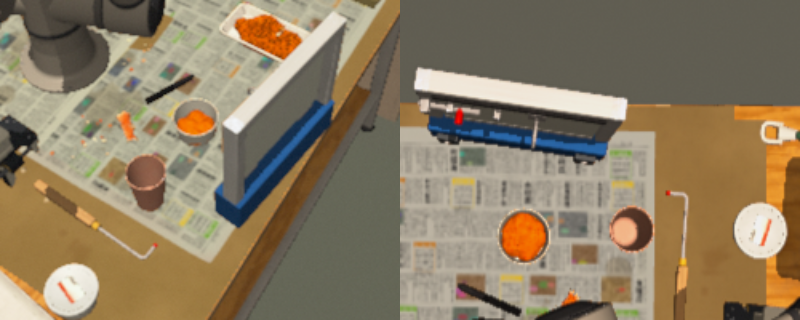

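The flap is shut flush with the bolt reaching the left post at (440,107). The pole lies flat, with its ball at (155,246) in the side panel, and the cup and both tubs stand where they were.

```bash
python3 -c "
from cell import robot
print(robot.hand_in())"
```

```text
the job is handed in; nothing more can be done
None
```

I handed the job in after about 19 s of robot time; no verdict came back. The last pictures show the flap shut, the bolt home against its stop, the pole flat on the table clear of the hatch, and the cup and both tubs where they were.

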